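# Hang the carrier of brass fittings on the bench hook

### The job

Two blue parts carriers with white handles stand on the stockroom bench. Pick up the one filled with brass fittings by its handle, keep it upright, and hang it by the handle across both prongs of the steel hook stand, setting it down on the prongs before letting go. Leave the carrier of black plugs where it stands.

Things in the scene. Friction and masses are not known exactly. Their poses are not given: they have to be found in the camera images.
- brass_carrier_handle (a point): Handle of the carrier full of brass fittings: blue open box 80 (x) x 140 (y) x 50 mm high, rigid white bail over it: bar along y, 12 mm wide, 10 mm high, 124 mm clear between its two 22 mm wide legs. Point: bar's centre, 145 mm above the underside, on the carrier's centre line. z up. 90 mm free from bar down to rim. Same when turned half round. 0.25-0.5 kg, contents fixed.
- black_carrier_handle (a point): Handle of the look-alike carrier, same shape and size but filled with black plastic plugs; it stays where it stands. Point: centre of its handle bar, 145 mm above its underside; axes as on the other.
- hook_rest (a point): Fixed steel stand's hook: two level prongs 10 mm thick along x, centred at y = +/-34 mm (58 mm gap), tops 190 mm above the table. Point: midway between them, at their tops. They run from uprights at x = +110 mm (no taller) toward -x (to the robot), turning up from x = -36 mm to orange tips 17 mm above the prong tops, x = -50 mm. A bar rests at x = -25 to +65 mm. The carrier box must pass below the prongs, its bar above.

How it is judged:
By the outcome, as a careful person would: the job done as asked, in the order asked, and still so for the second after the job is handed in, with the robot touching nothing.
It also fails if it takes over 45 s, if anything falls off the work surface, if the arm or the gripper's body presses on something with over 40 N, if the wrist force passes 120 N, or if a joint passes its speed limit or range.

### The arm

A 7-joint arm with a two-finger parallel gripper is mounted at the origin on the work surface. World frame = base frame: x ahead of the robot, y to its left, z up, the work surface at z = 0. Lengths are in m, angles in rad, forces in N, time in s.
With the tool pointing down it reaches from about 0.35 to 0.9 m from the base axis. Payload 19.9 kg.
Tool frame: the origin (TCP) lies on the centre line of the jaws, within the pads' length; the fingertips stand 17 mm ahead of it and the grasp point (between the pads) lies 2 mm behind it (manip.tips_ahead is the z of the fingertips in the tool frame, in m); z points along the fingers, y is the line along which they close (so a half turn about z gives the same grasp; the last joint's range is limited). The gripper opens to 85 mm and grips with 20 to 120 N. Pads are 22 mm wide; open, the fingers measure 114 mm over their backs; the gripper's body (76 mm by 85 mm) begins 54 mm behind the grasp point. The pads swing forward as they close: fully open they stand 13 mm farther back than shut.
Start: joints at [-1.234, 0.417, -0.01, 1.614, 0.005, 1.111, -0.053], TCP at [0.231, 0.581, 0.248] pointing down, gripper open.
Joint ranges: [-2.81, 2.81], [-0.39, 2.02], [-1.27, 1.25], [0.06, 2.57], [-1.19, 4.33], [0.19, 2], [-2.82, 2.82]. Speed limits (rad/s): [1.89, 1.89, 2.39, 2.39, 3.01, 3.01, 3.01].

### API

Orientations are given as a unit quaternion [w, x, y, z].
In Python, from station import manip, optics, order, spot_in gives the robot as it stands.
- The arm moves only by the tool arm_command, never from a script. Its argument "steps" is text: rows parted by semicolons, each of 7 numbers parted by spaces: the turn, a rotation vector about the tool's x, y, z in rad, then the shift along the tool's x, y, z in mm, then the opening, from 0 (shut) to 1 (fully open). A call has 1 to 10 rows; each row shifts and turns the commanded pose from where the row before left it, along the tool's axes as they then stand; what a row does not reach is not made up. A row lasts 1/12 s, in which the tool goes at most 41.7 mm and 7.16 degrees, less where a joint would pass 70% of its speed; a pose out of reach is approached as far as the arm can. A call is refused whole if a number of a shift passes 41.7 or a number of a turn 0.125, either way. A call with a gripper value outside its range is refused whole. The fingers move at their own pace and stop on an object; "newtons" is the grip in N (left out, the last holds). Time passes only in rows, so rows that do not move let the fingers close. It gives the time, the measured TCP pose, the force, the opening and the grip force at its end, in the units of the state.
- manip.get_obs(): the state, without advancing time (a new reading comes with each control period).
- optics.snapshot(name): name is "side" or "top"; returns the picture (480x640x3 uint8, blue, green, red); there is no depth.
- optics.camera_info(name): a dict with "vertical_fov" (degrees; the focal length in pixels is half the picture's height over the tangent of half this angle, whatever the lens; pixels are square), "cx", "cy" (the principal point, pixels), "position" and "attitude" of the camera in the world. Camera axes: x right, y down, z forward; pixel columns grow to the right and rows downward; lengths in m; the calibration is good to about 2 mm. A picture is of the moment at which its call begins. camera_info takes no time and is no camera call.
- order.close_job(): hands the job in; it is judged then, once.
Trained networks look in the newest picture that a camera, given by its name, has taken for a name from the list of things; names that differ only in an ending like _2 or _b are one class to them, and where a whole thing is asked for, a point or a joint stands for the part that bears it (a point fixed in the world has none). Each returns a list of dicts, best first, with "confidence" (0 to 1); they miss things now and then, are a little off and sometimes report something else, mostly with a low value. They report only what shows in the picture. A call takes as long as a camera call.
- spot_in(query, camera): "at" ([column, row] in pixels, amid what is visible of it).
The state is a dict: "t": time; "joints": joint angles; "joint_vel": joint speeds; "tau": joint torques, N m; "eef_pos": TCP position; "tcp_rot": TCP orientation; "force": force on the tool from outside, world axes, zero at the start; "ft_torque": the same for the moment, N m; "gripper_width": finger opening in m; "finger_force": force on a finger pad.
Only numpy, scipy, OpenCV 4.12 (cv2) and the standard library are available. Lean on these libraries where they do the work, as an engineer would, in place of code of your own. Each camera call takes 0.05 s, during which the arm holds its last target. There are 200 camera calls.

## Working session

There is one attempt and no reset: what is moved stays moved. The work goes in short steps, Python scripts to look and compute and a tool call to move; the robot and the scene stay as the last step left them, time stands still between calls to the robot, and variables do not carry over. Pictures are saved under pics/ and viewed, at most 10 in all, crops included, and the job is handed in when it is done.

Besides the shell and the picture viewer there is one more tool, called as name(argument=value, ...) on one line, values as JSON. arm_command: Moves the arm, as the interface text tells. Its arguments: {"type":"object","properties":{"steps":{"type":"string"},"newtons":{"type":"number"}},"required":["steps"]}

```bash
mkdir -p pics; cat > h.py <<'E'
import numpy as np, cv2
from scipy.spatial.transform import Rotation as R
from station import manip, optics, order, spot_in
def cam(n):
    c=optics.camera_info(n); f=240/np.tan(np.radians(c["vertical_fov"])/2)
    q=np.array(c["attitude"]); 
    M=R.from_quat(q[[1,2,3,0]]).as_matrix() if q.size==4 else q.reshape(3,3)
    return f,c["cx"],c["cy"],np.array(c["position"]),M
def ray(n,p):
    f,cx,cy,o,M=cam(n); d=M@np.array([(p[0]-cx)/f,(p[1]-cy)/f,1]); return o,d/np.linalg.norm(d)
def onz(n,p,z):
    o,d=ray(n,p); return o+d*(z-o[2])/d[2]
def proj(n,X):
    f,cx,cy,o,M=cam(n); v=M.T@(np.array(X)-o); return np.array([cx+f*v[0]/v[2],cy+f*v[1]/v[2]])
def tri(a,b):
    (o1,d1),(o2,d2)=a,b
    s=np.linalg.lstsq(np.c_[d1,-d2],o2-o1,rcond=None)[0]
    p,q=o1+s[0]*d1,o2+s[1]*d2; return (p+q)/2,np.linalg.norm(p-q)
E
python3 - <<'E'
from h import *
for n in("side","top"):
    print(optics.camera_info(n))
    cv2.imwrite(f"pics/{n}0.png",optics.snapshot(n))
res={}
for q in("brass_carrier_handle","black_carrier_handle","hook_rest"):
    for n in("side","top"):
        r=spot_in(q,n); print(q,n,r)
        if r: res[q,n]=r[0]["at"]
    try: print(tri(ray("side",res[q,"side"]),ray("top",res[q,"top"])))
    except KeyError: pass
s=manip.get_obs();print(s)
E
```

```text
{'vertical_fov': 44.10442425732467, 'cx': 310.8467825445097, 'cy': 242.53035570191003, 'position': array([-0.09906086, -0.72276237,  0.86741511]), 'attitude': array([-0.4380741 ,  0.83657474, -0.28933462,  0.15658631])}
{'vertical_fov': 53.94918408507493, 'cx': 314.67364917998464, 'cy': 232.6764721486007, 'position': array([0.28852051, 0.07690482, 1.1725774 ]), 'attitude': array([-0.08259842,  0.70748979, -0.69728263,  0.08020369])}
brass_carrier_handle side [{'at': [304.3, 284.8], 'confidence': 0.74}]
brass_carrier_handle top [{'at': [313.4, 240.0], 'confidence': 0.87}]
(array([0.53373195, 0.08598491, 0.04687136]), np.float64(0.0017759998141452372))
black_carrier_handle side [{'at': [245.3, 236.8], 'confidence': 0.72}]
black_carrier_handle top [{'at': [213.3, 237.3], 'confidence': 0.77}]
(array([0.53858842, 0.33203766, 0.04148632]), np.float64(0.0008362189086125851))
hook_rest side [{'at': [470.0, 375.1], 'confidence': 0.65}]
hook_rest top [{'at': [467.8, 209.6], 'confidence': 0.63}]
(array([ 0.62373374, -0.3028746 ,  0.02989505]), np.float64(0.003712817599810375))
{'t': 0.4, 'joints': array([-1.2344888 ,  0.41742463, -0.01030667,  1.61371856,  0.00470534,
        1.11068845, -0.05299842]), 'joint_vel': array([ 4.73269170e-04,  1.54231917e-03, -5.77039157e-04,  2.16896047e-03,
        3.29231525e-04,  5.81556648e-05,  1.92515169e-04]), 'tau': array([-2.01808630e-04, -8.63414454e+01,  6.77280296e-01, -4.34787476e+01,
        1.91312225e-02,  3.10781063e-03, -4.52178983e-05]), 'eef_pos': array([0.23052151, 0.58085442, 0.24819479]), 'tcp_rot': array([ 3.87135511e-06,  1.87775577e-01,  9.82211953e-01, -1.09016370e-04]), 'force': array([0.04581431, 0.5457593 , 0.14185399]), 'ft_torque': array([ 0.023952  , -0.03384439, -0.00313355]), 'finger_force': 0.0, 'gripper_width': 0.08572596290543706}
```

View pics/side0.png

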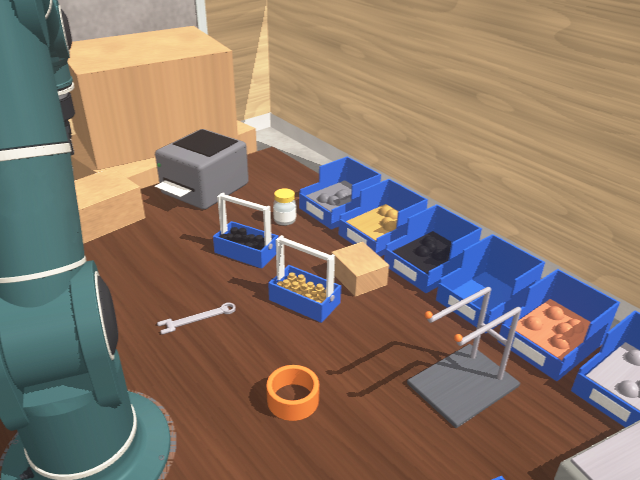

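View pics/top0.png

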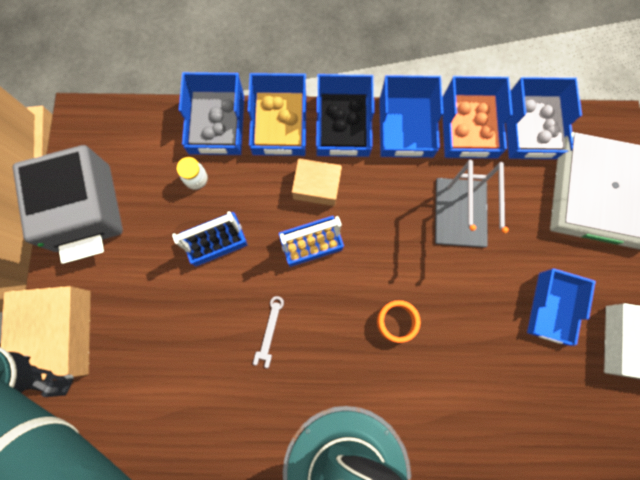

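Both views: brass carrier (side ≈(306,285), top ≈(312,240)) with its bar at side ≈(278,240)–(333,259), top ≈(281,235)–(340,224); the black carrier lies to its left; hook tips at side (430,316),(459,339), top (472,227),(505,230). The network marks the middle of the whole carrier, so I triangulate the bar and tips themselves from enlarged crops.

```bash
python3 - <<'E'
from h import *
s=cv2.imread("pics/side0.png");t=cv2.imread("pics/top0.png")
c=lambda im,x,y:cv2.resize(im[y:y+75,x:x+100],None,fx=4,fy=4,interpolation=cv2.INTER_CUBIC)
cv2.imwrite("pics/crop.png",np.vstack([np.hstack([c(s,255,225),c(t,260,205)]),np.hstack([c(s,425,280),c(t,430,160)])]))
print(proj("top",[0,0,0]),proj("side",[0,0,0]))
st=lambda a,b:tri(ray("side",a),ray("top",b))
for a,b in[((278,240),(281,235)),((333,259),(340,224)),((430,316),(472,227)),((459,339),(505,230)),((489,291),(470,163)),((520,310),(501,165))]: print(st(a,b))
E
```

```text
[347.41150235 473.95209238] [ 88.04543664 451.73211538]
(array([0.52239905, 0.16043186, 0.13235663]), np.float64(0.008798055605476194))
(array([0.55459743, 0.02356761, 0.14283688]), np.float64(0.007387909091225961))
(array([ 0.53710934, -0.25533104,  0.19205895]), np.float64(0.002207277903148772))
(array([ 0.53053641, -0.3241675 ,  0.19451141]), np.float64(0.0013828461436202466))
(array([ 0.68901865, -0.26504466,  0.17710792]), np.float64(0.002180731379709706))
(array([ 0.68480328, -0.33370247,  0.18001333]), np.float64(0.003877985395415128))
```

View pics/crop.png

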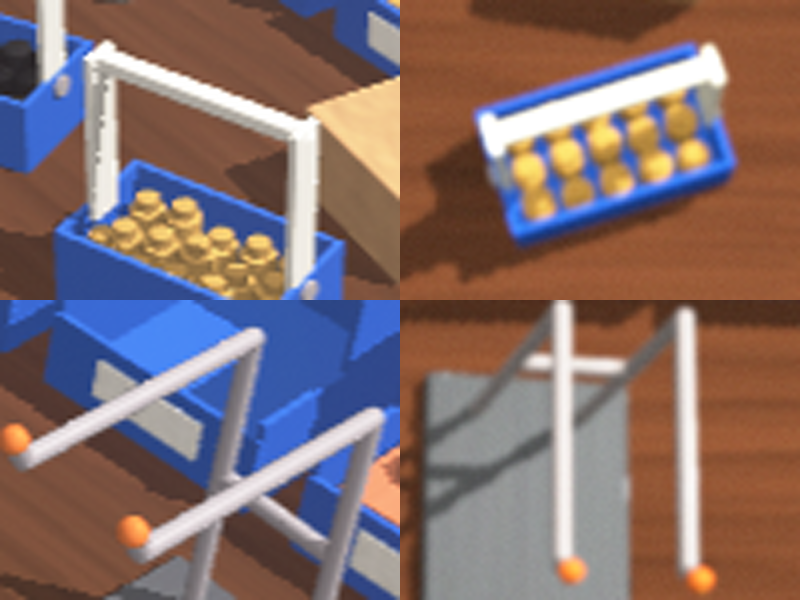

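```bash
python3 - <<'E'
from h import *
st=lambda a,b:tri(ray("side",a),ray("top",b))
for a,b in[((280.8,238.8),(283.7,237.5)),((330.8,257.5),(338,220.5)),((305.5,248.2),(311,229.5)),((428.8,314.5),(473,227.5)),((458.2,337.8),(505.3,229.5)),((489.5,289.5),(470.5,162)),((519.5,309.5),(501.2,164))]: print(*st(a,b))
# axis fit at known heights
for z,ps in((.145,[("side",(280.8,238.8)),("side",(330.8,257.5)),("top",(283.7,237.5)),("top",(338,220.5))]),(.205,[("top",(473,227.5)),("top",(505.3,229.5))]),(.185,[("top",(470.5,162)),("top",(501.2,164))])):
    for n,p in ps: print(z,n,onz(n,p,z).round(4))
s=manip.get_obs();q=s["tcp_rot"];print(R.from_quat(q[[1,2,3,0]]).as_matrix().round(3))
E
```

```text
[0.51867082 0.15159599 0.14070697] 0.00029432088869816176
[0.55927666 0.03013891 0.14210548] 0.0006766146152815365
[0.538477   0.09038519 0.14099194] 0.0009113725444439167
[ 0.53418399 -0.25523052  0.19723912] 0.0009352182551657801
[ 0.53029155 -0.32327624  0.19702847] 0.0003222968409388848
[ 0.68992089 -0.26504727  0.18032091] 0.0017137483416937223
[ 0.68580423 -0.33311644  0.18083089] 0.0014863621498136233
0.145 side [0.5149 0.1465 0.145 ]
0.145 side [0.5563 0.0272 0.145 ]
0.145 top [0.5178 0.1512 0.145 ]
0.145 top [0.5588 0.0301 0.145 ]
0.205 top [ 0.5318 -0.2523  0.205 ]
0.205 top [ 0.5285 -0.3201  0.205 ]
0.185 top [ 0.6873 -0.2628  0.185 ]
0.185 top [ 0.6835 -0.3309  0.185 ]
[[-0.929  0.369 -0.   ]
 [ 0.369  0.929 -0.   ]
 [-0.    -0.    -1.   ]]
```

Consistent: bar centre ≈ (0.538, 0.090, 0.142), carrier yaw ≈ +18.4°; hook rest ≈ (0.582, −0.292, 0.19), yaw ≈ −3.4°. Go above the bar.

arm_command(steps="0 0 0 -33.3 -24.5 0 1;0 0 0 -33.3 -24.5 0 1;0 0 0 -33.3 -24.5 0 1;0 0 0 -33.3 -24.5 0 1;0 0 0 -33.3 -24.5 0 1;0 0 0 -33.3 -24.5 0 1;0 0 0 -33.3 -24.5 0 1;0 0 0 -33.3 -24.5 0 1;0 0 0 -33.3 -24.5 0 1;0 0 0 -33.3 -24.5 0 1", newtons=60)

```text
t: 1.23
eef_pos: [0.4504, 0.2285, 0.2486]
tcp_rot: [0.0, 0.188, 0.982, 0.0]
force: [0.9, -0.0, -0.8]
gripper_width: 0.0853
finger_force: 0.0
```

arm_command(steps="0 0 0 -33.3 -24.5 0 1;0 0 0 -33.3 -24.5 0 1;0 0 0 -33.3 -24.5 0 1;0 0 0 -33.3 -24.5 0 1;0 0 0.124 0 0 0 1;0 0 0.124 0 0 0 1;0 0 0.124 0 0 0 1;0 0 0.124 0 0 0 1;0 0 0.124 0 0 0 1;0 0 0.124 0 0 0 1")

```text
t: 2.07
eef_pos: [0.5373, 0.0901, 0.2484]
tcp_rot: [0.0, 0.535, 0.845, 0.0]
force: [-0.2, 0.2, 0.7]
gripper_width: 0.0854
finger_force: 0.0
```

arm_command(steps="0 0 0.124 0 0 0 1;0 0 0 0 0 0 1;0 0 0 0 0 0 1")

```text
t: 2.32
eef_pos: [0.5373, 0.0903, 0.2483]
tcp_rot: [0.0, 0.582, 0.813, -0.0]
force: [-0.9, 0.4, -0.0]
gripper_width: 0.0853
finger_force: 0.0
```

```bash
cat >> h.py <<'E'
def go(pos,yaw):
    s=manip.get_obs();q=s["tcp_rot"];M=R.from_quat(q[[1,2,3,0]]).as_matrix()
    y=np.radians(yaw); T=np.array([[np.sin(y),np.cos(y),0],[-np.cos(y),np.sin(y),0],[0,0,-1]]).T
    T=np.c_[[np.sin(y),-np.cos(y),0],[np.cos(y),np.sin(y),0],[0,0,-1]]
    if T[:,1]@M[:,1]<0: T[:,:2]*=-1
    print("t",s["t"],"pos",s["eef_pos"].round(4),"w",s["gripper_width"],"F",s["force"].round(1),s["finger_force"])
    print("turn",R.from_matrix(M.T@T).as_rotvec().round(4),"shift mm",(M.T@(np.array(pos)-s["eef_pos"])*1e3).round(1), "after turn",(T.T@(np.array(pos)-s["eef_pos"])*1e3).round(1))
E
python3 - <<'E'
from h import *
go([.538,.090,.143],18.4)
a=optics.snapshot("side");b=optics.snapshot("top")
cv2.imwrite("pics/c1.png",np.hstack([cv2.resize(i[y:y+150,x:x+100],None,fx=4,fy=4) for i,x,y in((a,255,170),(b,260,165))]))
E
```

```text
t 2.3167 pos [0.5373 0.0903 0.2483] w 0.08533459494095262 F [-0.9  0.4 -0. ] 0.0Traceback (most recent call last):
  File "<stdin>", line 2, in <module>
  File "h.py", line 25, in go
    print("turn",R.from_matrix(M.T@T).as_rotvec().round(4),"shift mm",(M.T@(np.array(pos)-s["eef_pos"])*1e3).round(1), "after turn",(T.T@(np.array(pos)-s["eef_pos"])*1e3).round(1))
                 ~~~~~~~~~~~~~^^^^^^^
  File "scipy/spatial/transform/_rotation.pyx", line 1143, in scipy.spatial.transform._rotation.Rotation.from_matrix
ValueError: Non-positive determinant (left-handed or null coordinate frame) in rotation matrix 0: [[-9.99966570e-01 -8.17491831e-03  1.72695146e-04]
 [-8.17490795e-03  9.99966583e-01  6.06475336e-05]
 [ 1.73185164e-04 -5.92337392e-05  9.99999983e-01]].
```

```bash
sed -i '/T=np.array(\[\[np.sin/s/; T=.*//; s/T=np.c_\[\[np.sin(y),-np.cos(y),0\]/T=np.c_[[-np.sin(y),np.cos(y),0]/' h.py
python3 - <<'E'
from h import *
go([.538,.090,.143],18.4)
a=optics.snapshot("side");b=optics.snapshot("top")
cv2.imwrite("pics/c1.png",np.hstack([cv2.resize(i[y:y+150,x:x+100],None,fx=4,fy=4) for i,x,y in((a,255,170),(b,260,165))]))
E
```

```text
t 2.3167 pos [0.5373 0.0903 0.2483] w 0.08533459494095262 F [-0.9  0.4 -0. ] 0.0
turn [-0.0001  0.0002  0.0082] shift mm [ -0.5   0.6 105.3] after turn [ -0.5   0.6 105.3]
```

View pics/c1.png

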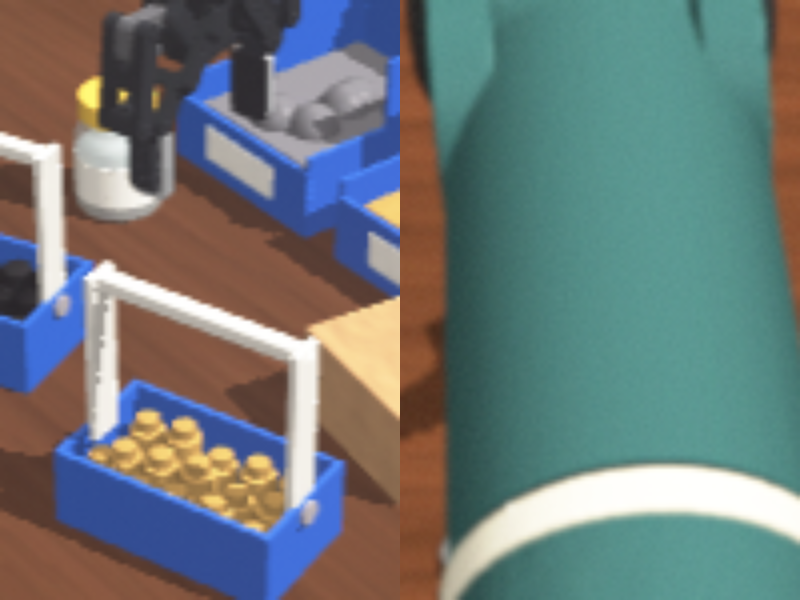

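The side view shows the open fingers (tips ≈ (291,217) and (318,199)) straddling the line above the bar midpoint (305,248). Check the tip projection as I descend.

arm_command(steps="0 0 0.008 0 0.5 27 1;0 0 0 0 0 27 1;0 0 0 0 0 27 1;0 0 0 0 0 26 1;0 0 0 0 0 0 1;0 0 0 0 0 0 1")

```text
t: 2.92
eef_pos: [0.5375, 0.09, 0.1411]
tcp_rot: [-0.001, 0.586, 0.81, -0.001]
force: [0.3, 0.5, 0.2]
gripper_width: 0.0853
finger_force: 0.0
```

```bash
python3 - <<'E'
from h import *
go([.538,.090,.140],18.4)
print(proj("side",[.538,.090,.140]))
a=optics.snapshot("side")
cv2.imwrite("pics/c2.png",cv2.resize(a[190:340,230:380],None,fx=4,fy=4))
E
```

```text
t 2.9167 pos [0.5375 0.09   0.1411] w 0.0852630932082399 F [0.3 0.5 0.2] 0.0
turn [-0.002   0.0002 -0.0025] shift mm [-0.1  0.5  1.1] after turn [-0.1  0.5  1.1]
[305.22572489 248.79276371]
```

View pics/c2.png

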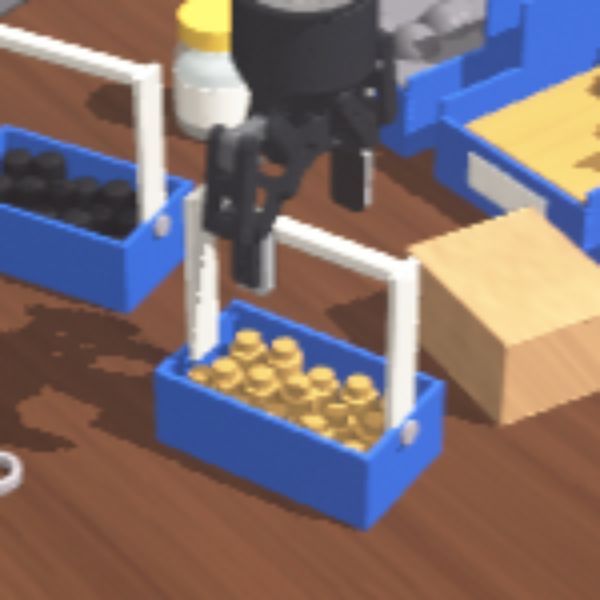

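One finger is each side of the bar (near tip ≈ (294,261), below the bar line), centred. Close.

arm_command(steps="0 0 0 0 0.3 1.5 0;0 0 0 0 0 0 0;0 0 0 0 0 0 0;0 0 0 0 0 0 0;0 0 0 0 0 0 0;0 0 0 0 0 0 0;0 0 0 0 0 0 0;0 0 0 0 0 0 0;0 0 0 0 0 0 0;0 0 0 0 0 0 0", newtons=70)

```text
t: 3.8
eef_pos: [0.5381, 0.0904, 0.14]
tcp_rot: [-0.0, 0.587, 0.81, 0.0]
force: [-3.3, -0.6, 5.2]
gripper_width: 0.0106
finger_force: 69.4
```

arm_command(steps="0 0 0 0 0 -5 0;0 0 0 0 0 -10 0;0 0 0 0 0 -15 0;0 0 0 0 0 -15 0;0 0 0 0 0 -15 0;0 0 0 0 0 -15 0;0 0 0 0 0 -10 0;0 0 0 0 0 -5 0;0 0 0 0 0 0 0;0 0 0 0 0 0 0")

```text
t: 4.63
eef_pos: [0.5379, 0.0905, 0.2295]
tcp_rot: [-0.0, 0.587, 0.81, -0.0]
force: [-0.4, -0.4, -5.0]
gripper_width: 0.0108
finger_force: 68.6
```

```bash
python3 - <<'E'
from h import *
go([.47,-.285,.232],-3.4)
print(manip.get_obs()["ft_torque"])
a=optics.snapshot("side")
cv2.imwrite("pics/c3.png",cv2.resize(a[150:350,200:400],None,fx=3,fy=3))
E
```

```text
t 4.6333 pos [0.5379 0.0905 0.2295] w 0.01083526773981015 F [-0.4 -0.4 -5. ] 68.58073353767395
turn [-3.000e-04  0.000e+00  3.764e-01] shift mm [-335.6 -181.6   -2.5] after turn [-378.8  -45.5   -2.5]
[-0.02407833  0.01218363 -0.01006338]
```

View pics/c3.png

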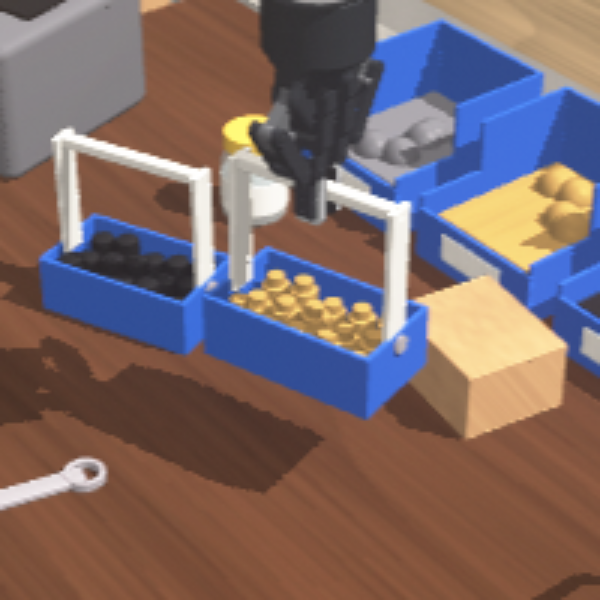

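Carrier lifted upright, black one untouched. Turn and carry to in front of the hook.

arm_command(steps="0 0 0.05 -3 0 0 0;0 0 0.075 -8 0 0 0;0 0 0.075 -12 0 0 0;0 0 0.075 -15 0 0 0;0 0 0.06 -20 -2 0 0;0 0 0.04 -24 -4 0 0;0 0 0 -28 -4 0 0;0 0 0 -28 -4 0 0;0 0 0 -28 -4 0 0;0 0 0 -28 -4 0 0")

```text
t: 5.52
eef_pos: [0.516, -0.1038, 0.2293]
tcp_rot: [-0.0, 0.728, 0.686, -0.0]
force: [-0.0, -0.0, -5.3]
gripper_width: 0.0107
finger_force: 68.6
```

arm_command(steps="0 0 0 -28 -4 0 0;0 0 0 -28 -4 0 0;0 0 0 -28 -4 0 0;0 0 0 -26 -4 0 0;0 0 0 -22 -3 0 0;0 0 0 -16 -3 0 0;0 0 0 -10 -2 0 0;0 0 0 -4 0 0 0;0 0 0 0 0 0 0;0 0 0 0 0 0 0")

```text
t: 6.35
eef_pos: [0.484, -0.2613, 0.2296]
tcp_rot: [-0.0, 0.727, 0.687, 0.0]
force: [0.6, 0.3, -5.3]
gripper_width: 0.0109
finger_force: 68.6
```

```bash
python3 - <<'E'
from h import *
go([.462,-.285,.229],-3.4)
a=optics.snapshot("side");b=optics.snapshot("top")
cv2.imwrite("pics/c4.png",np.hstack([cv2.resize(i[y:y+200,x:x+200],None,fx=2,fy=2) for i,x,y in((a,350,240),(b,380,130))]))
E
```

```text
t 6.35 pos [ 0.484  -0.2613  0.2296] w 0.010874959158923423 F [ 0.6  0.3 -5.3] 68.58476042747498
turn [-0.0003 -0.0004  0.002 ] shift mm [-24.9 -20.6   0.6] after turn [-25.  -20.5   0.6]
```

View pics/c4.png

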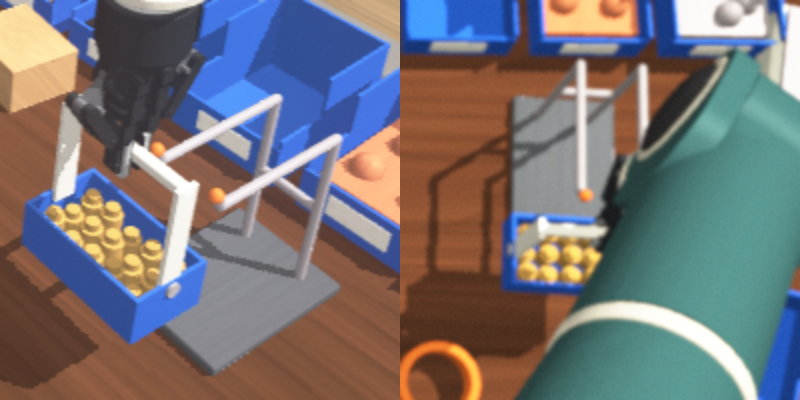

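The carrier is upright just in front of the tips (side tips ≈ (429,314), (459,338)), bar higher than them and box below; it needs ~25 mm sideways. Shift, then advance over the tips.

arm_command(steps="0 0 0 -8 0 0 0;0 0 0 -10 0 0 0;0 0 0 -6 0 0 0;0 0 0.002 -1 0 0 0;0 0 0 0 5 0 0;0 0 0 0 10 0 0;0 0 0 0 12 0 0;0 0 0 0 12 0 0;0 0 0 0 8 0 0;0 0 0 0 0 0 0")

```text
t: 7.28
eef_pos: [0.5312, -0.2891, 0.2295]
tcp_rot: [0.0, 0.727, 0.686, -0.0]
force: [-0.4, 0.3, -4.8]
gripper_width: 0.0108
finger_force: 68.7
```

```bash
python3 - <<'E'
from h import *
go([.602,-.2935,.190],-3.4)
print(proj("side",[.531,-.289,.227]))
a=optics.snapshot("side");b=optics.snapshot("top")
cv2.imwrite("pics/c5.png",np.hstack([cv2.resize(i[y:y+200,x:x+200],None,fx=2,fy=2) for i,x,y in((a,370,240),(b,380,130))]))
E
```

```text
t 7.2833 pos [ 0.5312 -0.2891  0.2295] w 0.010820353908008097 F [-0.4  0.3 -4.8] 68.67101669311523
turn [0.0001 0.0003 0.0013] shift mm [-0.2 70.9 39.5] after turn [-0.2 70.9 39.5]
[444.91774345 312.52902119]
```

View pics/c5.png

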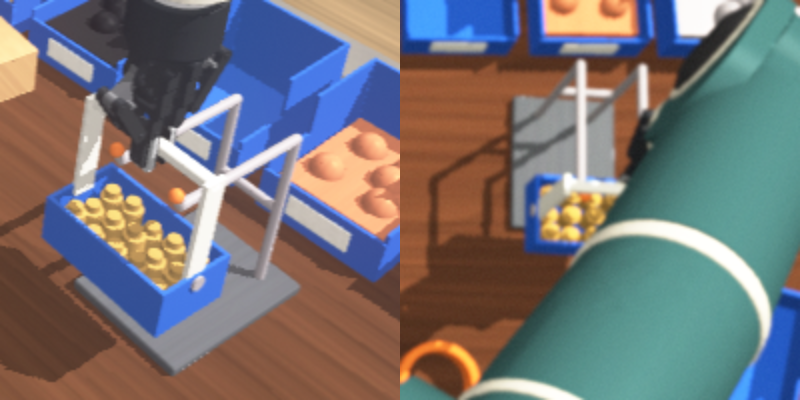

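Both tips lie between the legs and beneath the bar, with no contact. Advance 70 mm, then lower.

arm_command(steps="0 0 0 0 6 0 0;0 0 0 0 12 0 0;0 0 0 0 15 0 0;0 0 0 0 15 0 0;0 0 0 0 12 0 0;0 0 0 0 8 0 0;0 0 0 0 2 0 0;0 0 0 0 0 0 0;0 0 0 0 0 0 0")

```text
t: 8.13
eef_pos: [0.5985, -0.2943, 0.2298]
tcp_rot: [-0.0, 0.728, 0.685, -0.0]
force: [-0.3, -0.6, -4.4]
gripper_width: 0.011
finger_force: 68.6
```

arm_command(steps="0 0 0 0 0 5 0;0 0 0 0 0 8 0;0 0 0 0 0 8 0;0 0 0 0 0 6 0;0 0 0 0 0 4 0;0 0 0 0 0 2 0;0 0 0 0 0 0 0;0 0 0 0 0 0 0")

```text
t: 8.8
eef_pos: [0.5991, -0.2942, 0.1969]
tcp_rot: [0.0, 0.728, 0.686, -0.0]
force: [-0.2, 0.0, -4.3]
gripper_width: 0.0106
finger_force: 68.6
```

arm_command(steps="0 0 0 0 0 1.5 0;0 0 0 0 0 1.5 0;0 0 0 0 0 0 0;0 0 0 0 0 0 0")

```text
t: 9.13
eef_pos: [0.5991, -0.294, 0.1939]
tcp_rot: [0.0, 0.728, 0.686, -0.0]
force: [0.9, -0.3, -4.4]
gripper_width: 0.0105
finger_force: 68.6
```

arm_command(steps="0 0 0 0 0 1.5 0;0 0 0 0 0 1 0;0 0 0 0 0 0 0;0 0 0 0 0 0 0")

```text
t: 9.47
eef_pos: [0.5991, -0.294, 0.1913]
tcp_rot: [-0.0, 0.728, 0.686, -0.0]
force: [0.0, 1.1, -4.7]
gripper_width: 0.011
finger_force: 68.6
```

arm_command(steps="0 0 0 0 0 1 0;0 0 0 0 0 0 0;0 0 0 0 0 0 0")

```text
t: 9.72
eef_pos: [0.5991, -0.294, 0.1903]
tcp_rot: [0.0, 0.728, 0.686, -0.0]
force: [-0.4, -0.0, -4.5]
gripper_width: 0.0105
finger_force: 68.6
```

arm_command(steps="0 0 0 0 0 1 0;0 0 0 0 0 0 0;0 0 0 0 0 0 0")

```text
t: 9.97
eef_pos: [0.5992, -0.2941, 0.1894]
tcp_rot: [0.0, 0.728, 0.686, 0.0]
force: [0.2, -0.5, -4.4]
gripper_width: 0.0106
finger_force: 68.8
```

arm_command(steps="0 0 0 0 0 1 0;0 0 0 0 0 0 0;0 0 0 0 0 0 0")

```text
t: 10.22
eef_pos: [0.5993, -0.2942, 0.1892]
tcp_rot: [0.0, 0.728, 0.686, 0.0]
force: [-4.1, 2.6, 7.5]
gripper_width: 0.0109
finger_force: 70.2
```

Contact at z ≈ 0.189 (force rises to carry the carrier's weight): the bar rests on the prongs. Release and rise.

arm_command(steps="0 0 0 0 0 0 0.3;0 0 0 0 0 0 0.4;0 0 0 0 0 0 0.6;0 0 0 0 0 0 0.8;0 0 0 0 0 0 1;0 0 0 0 0 0 1;0 0 0 0 0 0 1;0 0 0 0 0 0 1")

```text
t: 10.88
eef_pos: [0.5991, -0.294, 0.1883]
tcp_rot: [0.0, 0.728, 0.686, -0.0]
force: [0.6, 0.1, 0.8]
gripper_width: 0.0852
finger_force: 0.0
```

arm_command(steps="0 0 0 0 0 -5 1;0 0 0 0 0 -10 1;0 0 0 0 0 -20 1;0 0 0 0 0 -25 1;0 0 0 0 0 -25 1;0 0 0 0 0 -25 1;0 0 0 0 0 -10 1;0 0 0 0 0 0 1;0 0 0 0 0 0 1;0 0 0 0 0 0 1")

```text
t: 11.72
eef_pos: [0.5988, -0.2938, 0.3076]
tcp_rot: [-0.0, 0.728, 0.686, -0.0]
force: [0.0, -0.2, 0.2]
gripper_width: 0.0853
finger_force: 0.0
```

```bash
python3 - <<'E'
from h import *
go([.602,-.2935,.190],-3.4)
a=optics.snapshot("side");b=optics.snapshot("top")
cv2.imwrite("pics/c6.png",np.vstack([np.hstack([cv2.resize(i[y:y+200,x:x+200],None,fx=2,fy=2) for i,x,y in((a,390,220),(b,380,130))]),cv2.resize(a[140:240,180:380],(800,400))[:200]]))
E
```

```text
t 11.7167 pos [ 0.5988 -0.2938  0.3076] w 0.08528567588007148 F [ 0.  -0.2  0.2] 0.0
turn [-0.001  -0.0004 -0.0006] shift mm [  0.4   3.3 117.6] after turn [  0.5   3.1 117.6]
```

View pics/c6.png

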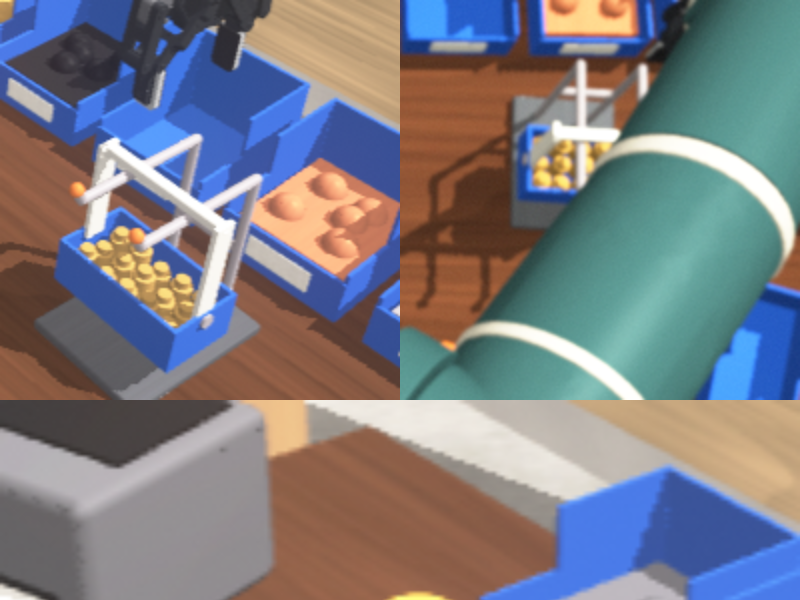

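The carrier hangs level by its bar over both prongs, behind the tips (side ≈ (429,314), (458,338)), and the gripper is clear above it. Handing in.

```bash
python3 -c "
from h import *
print(order.close_job())"
```

```text
the job is handed in; nothing more can be done
None
```

The brass carrier now hangs level by its handle across both prongs of the hook stand. It was set down before release, the gripper is clear of it, the black carrier was never touched, and the job was handed in at about 12 s.

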